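Angle the square tube past the clamp post into the drilling bay

TASK

The aluminium square tube has to lie in the bay of the drilling plate, ready to be clamped: push its right-hand end in behind the clamp post first, then swing the left-hand end in, until the tube lies flat along the back fence between the two end blocks. Only push it about on the plate with the fingertips or the outside of the fingers: do not pinch it, lift it or tip it. Leave the strap clamp, the step block and the orange bowl where they are, and finish with the hand clear.

Things in the scene. Friction and masses are not known exactly. Their poses are not given: they have to be found in the camera images.
- plate: Steel drilling plate fixed on the bench, 360 mm (its x) by 580 mm (its y) by 25 mm thick, four flush dark T-slots along y. Origin: centre of its underside, x away from the robot, y left. Near its far edge a grey angle-iron fence, 370 mm long, 42 mm high above the plate, its flat face towards the robot at x = +115 mm; two steel end blocks against it bound the bay.
- bay (a point): Where the tube goes: on the plate's top, midway between the end blocks, under the middle line of a tube touching the fence. Axes as the plate: x into the fence, y left along it. Fence face at x = +15 mm. End blocks 30 mm high, 25 mm wide, inner faces at y = +160 and -160 mm (bay 320 mm long), their fronts at x = -27 mm. The bay is open towards the robot.
- post: Fixed upright clamp post in front of the right half of the bay: round steel sleeve 24 mm diameter, 46 mm high, then washer (32 mm), nut and stud, 70 mm high in all. Origin on its axis at the plate's top, axes as the plate. Its axis is 49 mm in front of the bay point (bay x = -49 mm) and 85 to 115 mm right of it: 52 mm are free between sleeve and fence for the 30 mm tube.
- tube: Aluminium square tube with flush black end plugs (closed ends), 30 x 30 x 300 mm, 0.22 to 0.4 kg, loose on the plate, in front of the bay, about parallel to it and shifted left, its right end left of the post. Origin: middle of its underside; y along its length, to the left; x across it, away from the robot. It slides on the plate and turns when pushed near one end.
- tube_right (a point): Middle of the lower edge of the tube's right-hand end face (tube y = -150 mm), at the level of the plate's top.
- tube_left (a point): Middle of the lower edge of the tube's left-hand end face (tube y = +150 mm), at the level of the plate's top.
- strap: Bystander: slotted steel strap clamp, 100 by 30 by 14 mm, lying loose on the right-hand near part of the plate. Origin at the centre of its underside, its length along x.
- stepblock: Bystander: dark steel step block, 48 by 30 mm, 48 mm high at its tallest step, loose on the right-hand near part of the plate. Origin at the centre of its underside.
- bowl: Bystander: orange plastic bowl, 110 mm across and 40 mm high, loose on the bench to the right of the plate. Origin at the centre of its underside.

How it is judged:
On the way:
1. the tube's right-hand end is in behind the clamp post while its left-hand end is still outside the bay (y of tube_right in the frame of post below -0.005 m and x of tube_right in the frame of bay above -0.035 m and x of tube_left in the frame of bay below -0.03 m), for 0.05 s.
At the end, for the whole second after the job is handed in: The tube lies at rest on the plate between the two end blocks, both of its ends within 4 mm of touching the fence (x of tube_right in the frame of bay between -0.004 and 0.004 m and x of tube_left in the frame of bay between -0.004 and 0.004 m and y of tube in the frame of bay between -0.013 and 0.013 m and z of tube in the frame of bay below 0.003 m and angle between tube's own z axis and vertical below 0.03 rad and linear speed of tube below 0.01 m/s).
It fails at once if the tube is lifted or tipped: an end more than 12 mm off the plate or the tube tilted more than 0.15 rad (z of any of tube_right, tube_left in the frame of bay above 0.012 m or angle between tube's own z axis and vertical above 0.15 rad).
It fails at once if the fingers straddle the tube as for a pinch (the grasp point inside the tube) (x of the grasp point in the frame of tube between -0.01 and 0.01 m and y of the grasp point in the frame of tube between -0.15 and 0.15 m and z of the grasp point in the frame of tube below 0.032 m).
It fails at once if the strap clamp, the step block or the bowl is moved more than 15 mm (distance of any of strap, stepblock, bowl from where it was at the start of the episode above 0.015 m).
It also fails if it takes over 58 s, if anything falls off the work surface, if the arm or the gripper's body presses on something with over 40 N, if the wrist force passes 120 N, or if a joint passes its speed limit or range.

ROBOT

A 6-joint arm with a two-finger parallel gripper is mounted at the origin on the work surface. World frame = base frame: x ahead of the robot, y to its left, z up, the work surface at z = 0. Lengths are in m, angles in rad, forces in N, time in s.
With the tool pointing down it reaches from about 0.325 to 0.875 m from the base axis. Payload 4.4 kg.
Tool frame: the origin (TCP) lies at the very end of the fingers, on their centre line; the grasp point (between the pads) lies 19 mm behind it (manip.tcp_to_grasp is the z of the grasp point in the tool frame, in m); z points along the fingers, y is the direction in which the jaws open and shut (so a half turn about z gives the same grasp; the last joint's range is limited). The gripper opens to 85 mm and grips with 20 to 120 N. Pads are 22 mm wide; open, the fingers measure 114 mm over their backs; the gripper's body (76 mm by 85 mm) begins 54 mm behind the grasp point. The pads swing forward as they close: fully open they stand 13 mm farther back than shut.
Start: joints at [-1.395, 0.207, 1.542, -0, 1.393, -0.15], TCP at [0.185, -0.545, 0.231] pointing down, gripper open.
Joint ranges: [-2.73, 2.73], [-0.86, 2.22], [0.23, 2.46], [-1.11, 4.25], [0.08, 2.63], [-2.82, 2.82]. Speed limits (rad/s): [2.79, 2.79, 3.14, 3.14, 3.14, 3.14].

INTERFACE

Orientations are given as [roll, pitch, yaw] about the fixed x, y, z axes, in that order (R = Rz(yaw) Ry(pitch) Rx(roll)).
In Python, from rig import manip gives the robot as it stands.
- The arm moves only by the tool move_arm, never from a script. Its argument "rows" is text: rows parted by semicolons, each of 7 numbers parted by spaces: the turn, a rotation vector about the tool's x, y, z in units of 8 degrees (1.0 is 8 degrees), then the shift along the tool's x, y, z in units of 50 mm (1.0 is 50 mm), then the closure in counts, from 0 (fully open) to 255 (shut). A call has 1 to 8 rows; each row is the pose to reach, as a shift and turn from the pose commanded when the call began, along the tool's axes at that moment; what a row does not reach only later rows make up. A row lasts 1/8 s, in which the tool goes at most 62.5 mm and 10.7 degrees, less where a joint would pass 70% of its speed; a pose out of reach is approached as far as the arm can. A call with a gripper value outside its range is refused whole. The fingers move at their own pace and stop on an object; "force" is the grip in N (left out, the last holds). Time passes only in rows, so rows that repeat a pose let the fingers close. It gives the time, the measured TCP pose, the force and the opening at its end, in the units of the state.
- manip.state(): the state, without advancing time (a new reading comes with each control period).
- manip.capture(name): name is "scene" or "top"; returns the picture (420x560x3 uint8, red, green, blue); there is no depth.
- manip.camera_params(name): a dict with "fx", "fy", "cx", "cy" (pixels), "eye" and "orientation" of the camera in the world. Camera axes: x right, y down, z forward; pixel columns grow to the right and rows downward; lengths in m; the calibration is good to about 2 mm. A picture is of the moment at which its call begins. camera_params takes no time and is no camera call.
- manip.close_job(): hands the job in, once; it reports no verdict.
Trained networks look in the newest picture that a camera, given by its name, has taken for a name from the list of things; names that differ only in an ending like _2 or _b are one class to them, and where a whole thing is asked for, a point or a joint stands for the part that bears it (a point fixed in the world has none). Each returns a list of dicts, best first, with "confidence" (0 to 1); they miss things now and then, are a little off and sometimes report something else, mostly with a low value. They report only what shows in the picture. A call takes as long as a camera call.
- manip.search_frame(camera, label): "centre" ([row, column] in pixels, amid what is visible of it).
- manip.silhouettes(camera, label): "pixels" (420x560 bool, what is visible of it) and "centre" ([row, column] in pixels, amid what is visible of it).
- manip.landmark_of(camera, label): "centre" ([row, column] in pixels: a listed point, or the origin of a listed thing).
The state is a dict: "time_s": time; "joint_positions": joint angles; "qd": joint speeds; "joint_torque": joint torques, N m; "eef_pos": TCP position; "tool_rot": TCP orientation; "ft_force": force on the tool from outside, world axes, zero at the start; "wrist_torque": the same for the moment, N m; "finger_gap": finger opening in m.
Only numpy, scipy, OpenCV 4.12 (cv2) and the standard library are available. Lean on these libraries where they do the work, as an engineer would, in place of code of your own. Each camera call takes 0.05 s, during which the arm holds its last target. There are 200 camera calls.

## Working session

There is one attempt and no reset: what is moved stays moved. The work goes in short steps, Python scripts to look and compute and a tool call to move; the robot and the scene stay as the last step left them, time stands still between calls to the robot, and variables do not carry over. Pictures are saved under pics/ and viewed, about 8 in all and at most 12, crops included, and the job is handed in when it is done.

Besides the shell and the picture viewer there is one more tool, called after ">>>" as name(argument=value, ...) on one line, values as JSON. move_arm: Moves the arm, as the interface text tells. Its arguments: {"type":"object","properties":{"rows":{"type":"string"},"force":{"type":"number"}},"required":["rows"]}

```bash
mkdir -p pics; cat > h.py <<'E'
import numpy as np, cv2
from rig import manip
from scipy.spatial.transform import Rotation as R
def cam(n):
    p=manip.camera_params(n); o=np.array(p["orientation"],float)
    M=o if o.shape==(3,3) else R.from_euler('xyz',o).as_matrix()
    return p,M
def ray(n,rc,z):
    p,M=cam(n); d=M@np.array([(rc[1]-p["cx"])/p["fx"],(rc[0]-p["cy"])/p["fy"],1]); e=np.array(p["eye"])
    return e+d*(z-e[2])/d[2]
def proj(n,P):
    p,M=cam(n); c=M.T@(np.array(P)-np.array(p["eye"])); return [p["fy"]*c[1]/c[2]+p["cy"],p["fx"]*c[0]/c[2]+p["cx"]]
def save(n,f):
    im=manip.capture(n); cv2.imwrite(f"pics/{f}.png",im[:,:,::-1]); return im
E
python3 - <<'E'
from h import *
s=manip.state(); print(s["time_s"],s["eef_pos"],s["tool_rot"],s["finger_gap"],manip.tcp_to_grasp)
for c in("scene","top"): save(c,c+"0"); print(manip.camera_params(c))
for c in("top","scene"):
  for l,z in(("plate",0),("bay",.025),("post",.025),("tube",.025),("tube_right",.025),("tube_left",.025),("strap",.025),("stepblock",.025),("bowl",0)):
    for r in manip.landmark_of(c,l)[:2]: print(c,l,round(r["confidence"],2),np.round(r["centre"],1),np.round(ray(c,r["centre"],z),4))
print(manip.state()["time_s"])
E
```

```text
0.0 [ 0.18444262 -0.5438089   0.230111  ] [-3.13930820e+00 -3.52397518e-04  3.26797855e-01] 0.08523033607069354 -0.0187
{'fx': 530.6648696413343, 'fy': 530.6648696413343, 'cx': 288.6611491572101, 'cy': 212.406462123425, 'eye': array([ 1.53885518, -0.07162575,  0.7165464 ]), 'orientation': array([-2.16182857,  0.02117934,  1.58086192])}
{'fx': 481.5877669800751, 'fy': 481.5877669800751, 'cx': 276.4753328814058, 'cy': 208.04217358445743, 'eye': array([ 0.3779885 , -0.11865461,  1.14126803]), 'orientation': array([-3.00898023, -0.00496514, -1.56500835])}
top plate 0.78 [192.6 226.4] [ 0.5669 -0.0031  0.    ]
top bay 0.96 [148.2 246.6] [ 0.67   -0.0515  0.025 ]
top bay 0.29 [224.7 301.5] [ 0.4882 -0.1818  0.025 ]
top post 0.7 [167.7 291.3] [ 0.6234 -0.1578  0.025 ]
top tube 0.96 [205.1 200.9] [0.5327 0.0534 0.025 ]
top tube 0.24 [169.6 292.4] [ 0.6188 -0.1605  0.025 ]
top tube_right 0.88 [215.2 264.2] [ 0.5099 -0.0948  0.025 ]
top tube_right 0.72 [203.9 198.5] [0.5355 0.0591 0.025 ]
top tube_left 0.57 [199.2 138.1] [0.5457 0.2007 0.025 ]
top stepblock 0.67 [218.2 334.7] [ 0.5039 -0.2593  0.025 ]
top bowl 0.77 [265.9 432.1] [ 0.3951 -0.491   0.    ]
top bowl 0.18 [193.7 226.3] [ 0.5642 -0.0029  0.    ]
scene bay 0.89 [255.1 312.4] [ 0.6691 -0.0455  0.025 ]
scene post 0.57 [241.4 259.1] [ 0.6197 -0.1596  0.025 ]
scene tube 0.64 [218.4 356.6] [0.5363 0.0592 0.025 ]
scene tube_right 0.92 [211.5 290.7] [ 0.5046 -0.0919  0.025 ]
scene tube_left 0.68 [219.7 422.8] [0.5446 0.2084 0.025 ]
scene strap 0.69 [210.6 255.8] [ 0.499  -0.1742  0.025 ]
scene stepblock 0.72 [208.9 223.4] [ 0.49   -0.2518  0.025 ]
scene bowl 0.68 [198.7 138.6] [ 0.4001 -0.4809  0.    ]
1.0
```

View pics/top0.png

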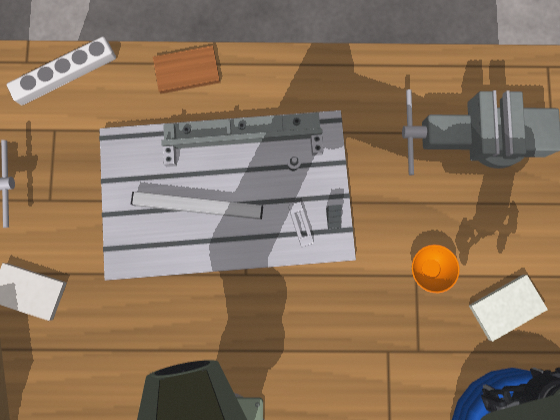

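View pics/scene0.png

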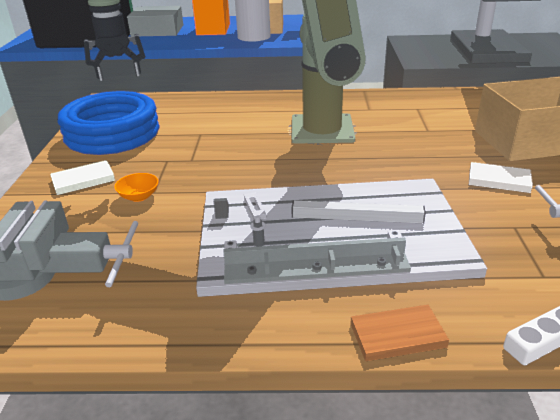

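The pictures agree with the networks. The tube runs from (199,138) to (215,264) in the top view, in front of the bay. The post is at (165,293), and the strap and step block stand right of the tube. Next I measure the bay yaw and the tube pose.

```bash
cat >> h.py <<'E'
def rect(n,l,z):
    r=manip.silhouettes(n,l)
    if not r: return None
    m=r[0]["pixels"].astype(np.uint8); k,lab,st,_=cv2.connectedComponentsWithStats(m)
    ys,xs=np.nonzero(lab==1+np.argmax(st[1:,4]))
    P=np.array([ray(n,(y,x),z)[:2] for y,x in zip(ys,xs)],np.float32)
    (c,wh,a)=cv2.minAreaRect(P); b=cv2.boxPoints((c,wh,a)); e=max((b[1]-b[0],b[2]-b[1]),key=np.linalg.norm)
    e=e*np.sign(e[1]); return np.array(c),sorted(wh),np.arctan2(-e[0],e[1])  # yaw of y axis
B=np.array([.6695,-.0485]); YAW=.07
def bay(P):
    c,s=np.cos(YAW),np.sin(YAW); d=np.array(P)[:2]-B; return np.array([c*d[0]+s*d[1],-s*d[0]+c*d[1]])
def world(p):
    c,s=np.cos(YAW),np.sin(YAW); return B+np.array([c*p[0]-s*p[1],s*p[0]+c*p[1]])
E
python3 - <<'E'
from h import *
manip.capture("top");print("plate",rect("top","plate",.025))
print("tube",rect("top","tube",.055))
manip.capture("scene");print("tube",rect("scene","tube",.055)); print("plate",rect("scene","plate",.025))
im=cv2.imread("pics/top0.png"); cv2.imwrite("pics/c1.png",cv2.resize(im[100:290,90:365],None,fx=2.9,fy=2.9,interpolation=cv2.INTER_CUBIC))
E
```

```text
Traceback (most recent call last):
  File "h.py", line 20, in rect
    P=np.array([ray(n,(y,x),z)[:2] for y,x in zip(ys,xs)],np.float32)
                ~~~^^^^^^^^^^^
  File "h.py", line 9, in ray
    p,M=cam(n); d=M@np.array([(rc[1]-p["cx"])/p["fx"],(rc[0]-p["cy"])/p["fy"],1]); e=np.array(p["eye"])
        ~~~^^^
  File "h.py", line 5, in cam
    p=manip.camera_params(n); o=np.array(p["orientation"],float)
ValueError: time passes only in moves, steps and waits
```

```bash
sed -i 's/^def cam(n):/import functools\n@functools.cache\ndef cam(n):/' h.py
python3 - <<'E'
from h import *
manip.capture("top");print("plate",rect("top","plate",.025))
print("tube",rect("top","tube",.055))
manip.capture("scene");print("tube",rect("scene","tube",.055)); print("plate",rect("scene","plate",.025))
im=cv2.imread("pics/top0.png"); cv2.imwrite("pics/c1.png",cv2.resize(im[100:290,90:365],None,fx=2.9,fy=2.9,interpolation=cv2.INTER_CUBIC))
print(manip.state()["time_s"])
E
```

```text
plate (array([ 0.56220162, -0.0022842 ]), [0.361666738986969, 0.5803635716438293], np.float32(0.085661866))
tube (array([0.52713299, 0.05888027]), [0.033967435359954834, 0.3001910448074341], np.float32(-0.09938022))
tube (array([0.55310398, 0.05722772]), [0.07385921478271484, 0.2972010672092438], np.float32(-0.09812484))
plate (array([ 0.57511783, -0.00101095]), [0.39198270440101624, 0.5822721123695374], np.float32(0.08779525))
1.4
```

View pics/c1.png

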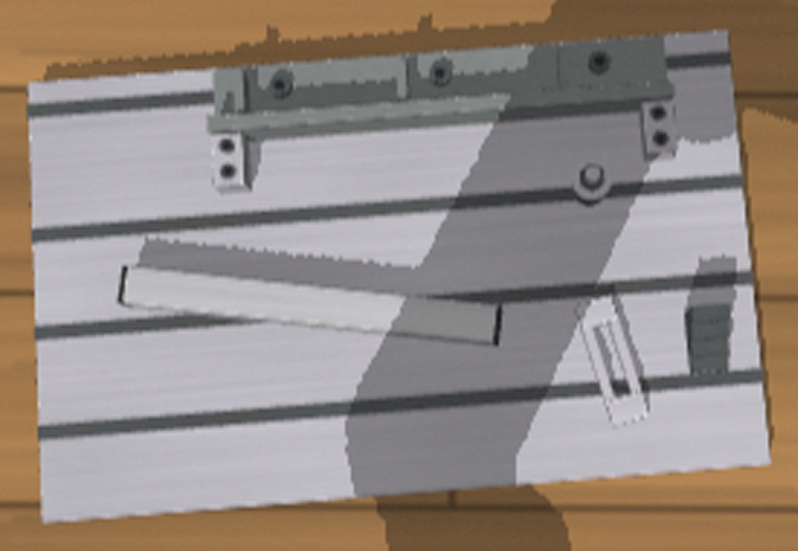

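```bash
sed -i 's/^B=.*/B=np.array([.668,-.0485]); YAW=.086/' h.py; cat >> h.py <<'E'
def go(x,y,z,yaw):  # row numbers for a vertical tool pose
    s=manip.state(); R0=R.from_euler('xyz',s["tool_rot"]); t=R.from_euler('xyz',[np.pi,0,yaw])
    rv=(R0.inv()*t).as_rotvec()/np.radians(8); d=R0.inv().apply(np.array([x,y,z])-s["eef_pos"])/.05
    print("t",round(s["time_s"],2),"at",np.round(s["eef_pos"],4),"yaw",round(s["tool_rot"][2],4),"F",np.round(s["ft_force"],1),"rot",np.round(rv,2),"d",np.round(d,2))
def tip(c,th,off): # hand world xy,yaw for tube centre c (bay frame), angle th; offset off in tube frame
    a=np.cos(th),np.sin(th); p=np.array(c)+[a[0]*off[0]-a[1]*off[1],a[1]*off[0]+a[0]*off[1]]; return *world(p),YAW+th
E
python3 -c "
from h import *
print(bay((.531,.058)));h=tip((-.127,.118),-.185,(-.045,-.045));print(h);go(h[0],h[1],.13,h[2])"
```

```text
[-0.12734597  0.11787389]
(np.float64(0.482106477213349), np.float64(0.017823431856868313), -0.099)
t 1.4 at [ 0.1846 -0.5446  0.2313] yaw 0.3268 F [-0.3  0.  -0.2] rot [-0.   -0.    3.05] d [ 9.25 -8.74  2.03]
```

>>> move_arm(rows="0 0 3.05 9.25 -8.74 0.5 0;0 0 3.05 9.25 -8.74 0.5 0;0 0 3.05 9.25 -8.74 0.5 0;0 0 3.05 9.25 -8.74 0.5 0;0 0 3.05 9.25 -8.74 0.5 0;0 0 3.05 9.25 -8.74 0.5 0;0 0 3.05 9.25 -8.74 0.5 0;0 0 3.05 9.25 -8.74 0.5 0")

```text
time_s: 2.4
eef_pos: [0.4192, -0.1013, 0.2121]
tool_rot: [3.141, -0.002, -0.099]
ft_force: [0.9, -0.9, 0.2]
finger_gap: 0.0853
```

```bash
python3 -c "
from h import *
h=tip((-.127,.118),-.185,(-.045,-.045));go(h[0],h[1],.06,h[2])"
```

```text
t 2.4 at [ 0.4192 -0.1013  0.2121] yaw -0.0993 F [ 0.9 -0.9  0.2] rot [ 0.   -0.01 -0.  ] d [ 1.01 -2.5   3.04]
```

>>> move_arm(rows="0 0 0 0.98 -2.5 0.5 0;0 0 0 0.98 -2.5 1 0;0 0 0 0.98 -2.5 2 0;0 0 0 0.98 -2.5 3 0;0 0 0 0.98 -2.5 3 0;0 0 0 0.98 -2.5 3 0")

```text
time_s: 3.15
eef_pos: [0.4809, 0.0161, 0.0633]
tool_rot: [3.142, -0.003, -0.1]
ft_force: [0.6, -0.3, -0.6]
finger_gap: 0.0853
```

```bash
python3 -c "
from h import *
h=tip((-.127,.118),-.185,(-.045,-.045));go(h[0],h[1],.028,h[2]); save('scene','s2'); im=cv2.imread('pics/s2.png'); cv2.imwrite('pics/s2c.png',cv2.resize(im[110:310,180:500],None,fx=2.4,fy=2.4))"
```

```text
t 3.15 at [0.4809 0.0161 0.0633] yaw -0.0995 F [ 0.6 -0.3 -0.6] rot [ 0.   -0.02 -0.  ] d [ 0.02 -0.04  0.71]
```

View pics/s2c.png

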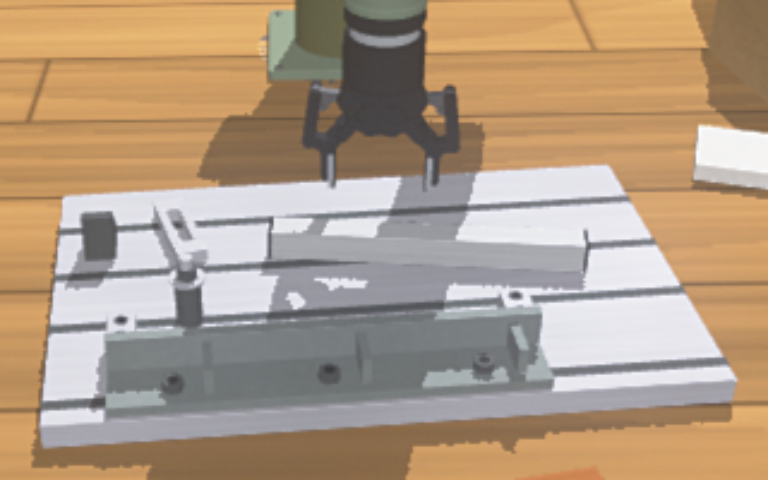

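The hand stands in front of the tube with both fingers clear of it, in front of its right half. Now I descend and plan the two-finger turn-push.

>>> move_arm(rows="0 0 0 0.02 -0.04 0.4 0;0 0 0 0.02 -0.04 0.72 0;0 0 0 0.02 -0.04 0.72 0")

```text
time_s: 3.58
eef_pos: [0.4804, 0.0182, 0.0257]
tool_rot: [-3.142, 0.001, -0.1]
ft_force: [-0.7, 0.3, 0.0]
finger_gap: 0.0851
```

```bash
python3 -c "
from h import *
for k in range(9):
    f=k/8*.6
    c=np.array([-.127,.118])*(1-f)+np.array([-.06,.107])*f; th=-.185+.435*f
    h=tip(c,th,(-.027,-.045)); go(h[0],h[1],.027,h[2])"
```

```text
t 3.58 at [0.4804 0.0182 0.0257] yaw -0.0995 F [-0.7  0.3  0. ] rot [-0.  0. -0.] d [ 0.39  0.   -0.03]
t 3.58 at [0.4804 0.0182 0.0257] yaw -0.0995 F [-0.7  0.3  0. ] rot [-0.    0.   -0.24] d [ 0.53  0.02 -0.03]
t 3.58 at [0.4804 0.0182 0.0257] yaw -0.0995 F [-0.7  0.3  0. ] rot [-0.    0.   -0.47] d [ 0.66  0.03 -0.03]
t 3.58 at [0.4804 0.0182 0.0257] yaw -0.0995 F [-0.7  0.3  0. ] rot [-0.   0.  -0.7] d [ 0.79  0.04 -0.03]
t 3.58 at [0.4804 0.0182 0.0257] yaw -0.0995 F [-0.7  0.3  0. ] rot [-0.    0.   -0.94] d [ 0.92  0.06 -0.03]
t 3.58 at [0.4804 0.0182 0.0257] yaw -0.0995 F [-0.7  0.3  0. ] rot [-0.    0.   -1.17] d [ 1.06  0.07 -0.03]
t 3.58 at [0.4804 0.0182 0.0257] yaw -0.0995 F [-0.7  0.3  0. ] rot [-0.    0.   -1.41] d [ 1.19  0.08 -0.03]
t 3.58 at [0.4804 0.0182 0.0257] yaw -0.0995 F [-0.7  0.3  0. ] rot [-0.    0.   -1.64] d [ 1.33  0.09 -0.03]
t 3.58 at [0.4804 0.0182 0.0257] yaw -0.0995 F [-0.7  0.3  0. ] rot [-0.    0.   -1.87] d [ 1.46  0.09 -0.03]
```

>>> move_arm(rows="0 0 0 0.39 0 -0.04 0;0 0 -0.24 0.53 0.02 -0.04 0;0 0 -0.47 0.66 0.03 -0.04 0;0 0 -0.7 0.79 0.04 -0.04 0;0 0 -0.94 0.92 0.06 -0.04 0;0 0 -1.17 1.06 0.07 -0.04 0;0 0 -1.41 1.19 0.08 -0.04 0;0 0 -1.64 1.33 0.09 -0.04 0")

```text
time_s: 4.58
eef_pos: [0.5467, 0.0073, 0.0275]
tool_rot: [-3.142, 0.0, 0.132]
ft_force: [-1.1, -0.5, -0.5]
finger_gap: 0.0853
```

```bash
cat >> h.py <<'E'
def tube():
    for c in ("top","scene"):
        manip.capture(c)
        for l in ("tube_left","tube","tube_right"):
            r=manip.landmark_of(c,l)
            if r: print(c,l,round(r[0]["confidence"],2),"bay",np.round(bay(ray(c,r[0]["centre"],.025))*1e3,1))
    q=rect("top","tube",.055); 
    if q: print("sil top",np.round(bay(q[0])*1e3,1),np.round(q[1],3),"th",round(float(q[2])-YAW,3))
E
python3 -c "
from h import *
tube(); save('top','t3'); im=cv2.imread('pics/t3.png'); cv2.imwrite('pics/t3c.png',cv2.resize(im[100:290,90:365],None,fx=2.9,fy=2.9,interpolation=cv2.INTER_CUBIC)); print(manip.state()['ft_force'])"
```

```text
top tube_left 0.95 bay [-83.6 257.8]
top tube_right 0.96 bay [-84.9 -38.2]
scene tube_left 0.7 bay [-107.2  271.6]
scene tube 0.93 bay [-90.9 115.6]
scene tube_right 0.7 bay [-75.6 -31.3]
sil top [-88.6  -5.2] [0.034 0.062] th 0.013
[-0.04476455  0.37208439 -0.1770237 ]
```

View pics/t3c.png

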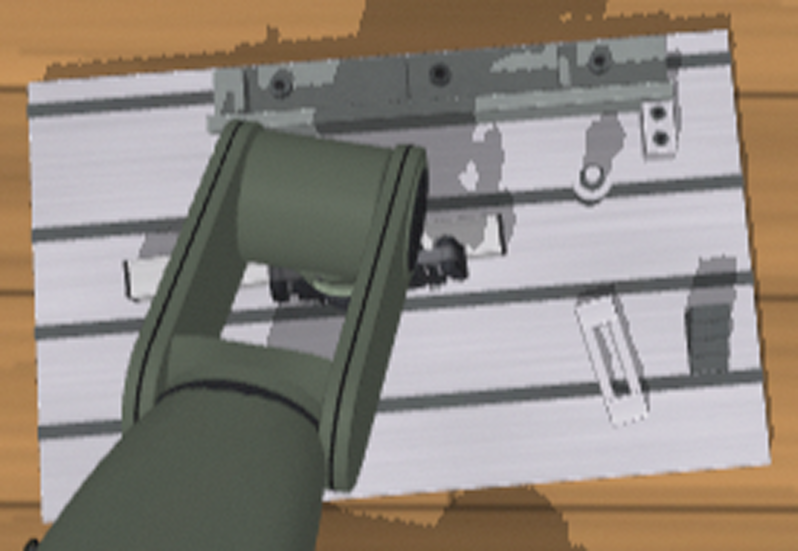

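The tube follows the hand: its right end is now at about (235,503) in the crop, and it is nearly parallel to the fence, as planned. I continue.

```bash
python3 -c "
from h import *
for k in range(1,9):
    f=.525+k/8*.475
    c=np.array([-.127,.118])*(1-f)+np.array([-.06,.107])*f; th=-.185+.435*f
    h=tip(c,th,(-.027,-.045)); go(h[0],h[1],.027,h[2])"
```

```text
t 5.08 at [0.5464 0.0074 0.0277] yaw 0.1299 F [-0.   0.4 -0.2] rot [ 0.   -0.   -0.18] d [0.09 0.03 0.01]
t 5.08 at [0.5464 0.0074 0.0277] yaw 0.1299 F [-0.   0.4 -0.2] rot [ 0.   -0.   -0.37] d [0.2  0.06 0.01]
t 5.08 at [0.5464 0.0074 0.0277] yaw 0.1299 F [-0.   0.4 -0.2] rot [ 0.   -0.   -0.55] d [0.3  0.09 0.01]
t 5.08 at [0.5464 0.0074 0.0277] yaw 0.1299 F [-0.   0.4 -0.2] rot [ 0.   -0.   -0.74] d [0.4  0.12 0.01]
t 5.08 at [0.5464 0.0074 0.0277] yaw 0.1299 F [-0.   0.4 -0.2] rot [ 0.   -0.   -0.92] d [0.51 0.14 0.01]
t 5.08 at [0.5464 0.0074 0.0277] yaw 0.1299 F [-0.   0.4 -0.2] rot [ 0.   -0.   -1.11] d [0.61 0.17 0.01]
t 5.08 at [0.5464 0.0074 0.0277] yaw 0.1299 F [-0.   0.4 -0.2] rot [ 0.   -0.   -1.29] d [0.71 0.2  0.01]
t 5.08 at [0.5464 0.0074 0.0277] yaw 0.1299 F [-0.   0.4 -0.2] rot [ 0.   -0.   -1.48] d [0.82 0.22 0.01]
```

>>> move_arm(rows="0 0 -0.18 0.09 0.03 0 0;0 0 -0.37 0.2 0.06 0 0;0 0 -0.55 0.3 0.09 0 0;0 0 -0.74 0.4 0.12 0 0;0 0 -0.92 0.51 0.14 0 0;0 0 -1.11 0.61 0.17 0 0;0 0 -1.29 0.71 0.2 0 0;0 0 -1.48 0.82 0.22 0 0")

```text
time_s: 6.08
eef_pos: [0.5888, 0.0017, 0.0276]
tool_rot: [-3.142, 0.0, 0.338]
ft_force: [-0.5, 0.1, -0.1]
finger_gap: 0.0856
```

```bash
python3 -c "
from h import *
tube();print(bay(manip.state()['eef_pos']),manip.state()['tool_rot'][2]-YAW)"
```

```text
top tube_left 0.86 bay [-93.6 246.6]
top tube 0.75 bay [-63.6 105.9]
top tube_right 0.82 bay [-24.5 -38.3]
scene tube 0.68 bay [-58.4 106.7]
scene tube_right 0.82 bay [-28.9 -34.6]
sil top [-72.6 144.3] [0.036 0.064] th 0.249
[-0.0749055   0.05690561] 0.2505310920275635
```

```bash
python3 -c "
from h import *
h=tip((-.06,.107),.25,(-.05,-.045)); go(h[0],h[1],.1,h[2])
h=tip((-.06,.107),.25,(0,.195)); go(h[0],h[1],.1,h[2]);go(h[0],h[1],.035,h[2])
"
```

```text
t 6.53 at [0.5885 0.0018 0.0278] yaw 0.3365 F [ 0.8 -0.6 -0.2] rot [ 0. -0.  0.] d [-0.46  0.   -1.44]
t 6.53 at [0.5885 0.0018 0.0278] yaw 0.3365 F [ 0.8 -0.6 -0.2] rot [ 0. -0.  0.] d [ 0.54 -4.8  -1.44]
t 6.53 at [0.5885 0.0018 0.0278] yaw 0.3365 F [ 0.8 -0.6 -0.2] rot [ 0. -0.  0.] d [ 0.54 -4.8  -0.14]
```

>>> move_arm(rows="0 0 0 -0.46 0 0 0;0 0 0 -0.46 -0.2 -1 0;0 0 0 -0.4 -1 -1.44 255;0 0 0 0 -2.2 -1.44 255;0 0 0 0.54 -3.4 -1.44 255;0 0 0 0.54 -4.6 -1.44 255;0 0 0 0.54 -4.8 -1.44 255;0 0 0 0.54 -4.8 -1.2 255")

```text
time_s: 7.52
eef_pos: [0.5354, 0.238, 0.0883]
tool_rot: [3.141, -0.003, 0.339]
ft_force: [-0.1, 0.0, 0.2]
finger_gap: 0.0001
```

```bash
python3 -c "
from h import *
tube()
h=tip((-.06,.107),.25,(0,.195)); go(h[0],h[1],.035,h[2]); go(h[0],h[1],.1,h[2])
"
```

```text
top tube_left 0.7 bay [-94.7 246.8]
top tube 0.97 bay [-58.7 116.2]
top tube_right 0.62 bay [-16.9 -38. ]
scene tube_left 0.67 bay [-101.8  254.8]
scene tube 0.92 bay [-59.1 110.8]
scene tube_right 0.88 bay [-26.9 -29.2]
sil top [-61.9 107.2] [0.039 0.301] th 0.264
t 7.97 at [0.5353 0.2364 0.0879] yaw 0.3351 F [ 0.4 -0.7  0.1] rot [ 0.   -0.   -0.01] d [-0.01 -0.01  1.06]
t 7.97 at [0.5353 0.2364 0.0879] yaw 0.3351 F [ 0.4 -0.7  0.1] rot [ 0.   -0.   -0.01] d [-0.01 -0.01 -0.24]
```

>>> move_arm(rows="0 0 0 0 0 0.6 255;0 0 0 0 0 1.08 255;0 0 0 0 0.3 1.08 255;0 0 0 0 0.6 1.08 255;0 0 0 0 0.85 1.08 255;0 0 0 0 1.1 1.08 255;0 0 0 0 1.35 1.08 255;0 0 0 0 1.6 1.08 255")

```text
time_s: 8.98
eef_pos: [0.5616, 0.1611, 0.0341]
tool_rot: [-3.142, -0.001, 0.337]
ft_force: [-1.0, 1.4, 1.1]
finger_gap: -0.0001
```

```bash
python3 -c "
from h import *
tube()
s=manip.state();print(bay(s['eef_pos']),s['tool_rot'][2]-YAW,s['ft_force'],s['eef_pos'])
"
```

```text
top tube_left 0.88 bay [-82.5 199.6]
top tube 0.78 bay [-50.2  59.3]
top tube_right 0.91 bay [-16.4 -93.2]
scene tube_left 0.58 bay [-96.6 202.2]
scene tube 0.96 bay [-46.5  55.6]
scene tube_right 0.88 bay [-20.4 -86.1]
sil top [-51.7  58.8] [0.036 0.297] th 0.258
[-0.08868988  0.21883956] 0.2511206845622954 [ 0.03696211 -0.35069282  0.42555811] [0.56084088 0.16191286 0.03345343]
```

>>> move_arm(rows="0 0 0 0 0.2 0 255;0 0 0 0 0.4 0 255;0 0 0 0 0.6 0 255;0 0 0 0 0.8 0 255;0 0 0 0 0.95 0 255;0 0 0 0 1.1 0 255;0 0 0 0 1.22 0 255;0 0 0 0 1.22 0 255")

```text
time_s: 10.42
eef_pos: [0.5817, 0.1035, 0.0338]
tool_rot: [3.141, -0.001, 0.336]
ft_force: [0.5, 0.2, -0.6]
finger_gap: -0.0002
```

```bash
python3 -c "
from h import *
tube()
s=manip.state();print(bay(s['eef_pos']),s['tool_rot'][2]-YAW,s['ft_force'],s['eef_pos'])
save('top','t4'); im=cv2.imread('pics/t4.png'); cv2.imwrite('pics/t4c.png',cv2.resize(im[100:290,90:365],None,fx=2.9,fy=2.9,interpolation=cv2.INTER_CUBIC))"
```

```text
top tube_left 0.62 bay [-57.8 136.5]
top tube 0.74 bay [-33.4  -6.3]
top tube_right 0.83 bay [  -6.5 -147.8]
scene tube_left 0.8 bay [-67.9 144.6]
scene tube 0.75 bay [-32.5   1.4]
scene tube_right 0.94 bay [  -2.8 -145.2]
sil top [-39.2  -1. ] [0.035 0.298] th 0.225
[-0.07331087  0.15966297] 0.2509039869793618 [0.0621932  0.00560029 0.82396582] [0.58124597 0.10427593 0.03368982]
```

View pics/t4c.png

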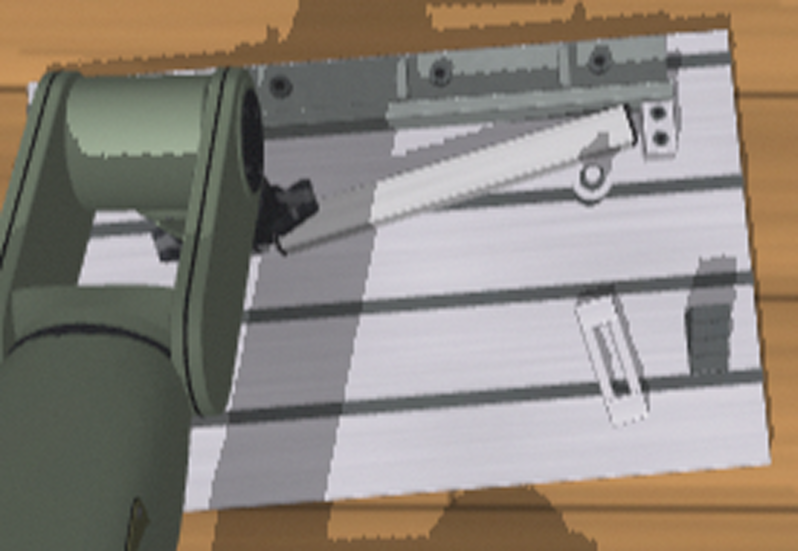

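The tube's right end is in behind the post, at about (125,632) in the crop next to the right block. The left end is still outside, at bay x of about -65 mm. Next I back off and go round to the near face.

```bash
python3 -c "
from h import *
h=tip((-.037,-.001),.225,(-.058,.055)); go(h[0],h[1],.11,h[2]);go(h[0],h[1],.027,h[2])
"
```

```text
t 10.93 at [0.5813 0.1042 0.0337] yaw 0.3368 F [-0.3 -0.6  0.3] rot [ 0.   -0.    0.18] d [-1.23  2.16 -1.53]
t 10.93 at [0.5813 0.1042 0.0337] yaw 0.3368 F [-0.3 -0.6  0.3] rot [ 0.   -0.    0.18] d [-1.23  2.16  0.13]
```

>>> move_arm(rows="0 0 0 0 -0.4 0 255;0 0 0 0 -0.5 -0.8 255;0 0 0 -0.4 -0.3 -1.5 255;0 0 0.18 -1 0.6 -1.5 0;0 0 0.18 -1.23 1.7 -1.5 0;0 0 0.18 -1.23 2.16 -1.5 0;0 0 0.18 -1.23 2.16 -1 0;0 0 0.18 -1.23 2.16 -0.5 0")

```text
time_s: 11.92
eef_pos: [0.5595, -0.0173, 0.0584]
tool_rot: [-3.141, -0.001, 0.311]
ft_force: [-1.4, -0.7, -0.5]
finger_gap: 0.0852
```

```bash
python3 -c "
from h import *
tube();print(manip.state()['finger_gap'])
h=tip((-.037,-.001),.225,(-.058,.055)); go(h[0],h[1],.027,h[2])
# swing: right far corner pivot
pc=np.array([-.037,-.001])
c0=pc; c1=np.array([0.,.003])
for k in range(9):
    f=k/8*.85; c=c0*(1-f)+c1*f; th=.225*(1-f)
    h=tip(c,th,(-.027,.055)); go(h[0],h[1],.027,h[2])
"
```

```text
top tube_left 0.92 bay [-72.3 138.7]
top tube 0.56 bay [-34.3  -0.1]
top tube_right 0.93 bay [   1.9 -149. ]
scene tube_left 0.71 bay [-78.3 154.6]
scene tube 0.9 bay [-28.1  -6.8]
sil top [-21.2 -77.1] [0.038 0.145] th 0.22
0.08536437620030587
t 12.38 at [ 0.5599 -0.018   0.0599] yaw 0.3118 F [ 0.3 -0.5 -0.7] rot [ 0.01 -0.01  0.01] d [-0.02 -0.    0.66]
t 12.38 at [ 0.5599 -0.018   0.0599] yaw 0.3118 F [ 0.3 -0.5 -0.7] rot [ 0.01 -0.01  0.01] d [ 0.6  -0.    0.66]
t 12.38 at [ 0.5599 -0.018   0.0599] yaw 0.3118 F [ 0.3 -0.5 -0.7] rot [ 0.01 -0.01  0.18] d [ 0.71 -0.01  0.66]
t 12.38 at [ 0.5599 -0.018   0.0599] yaw 0.3118 F [ 0.3 -0.5 -0.7] rot [ 0.01 -0.02  0.35] d [ 0.81 -0.01  0.66]
t 12.38 at [ 0.5599 -0.018   0.0599] yaw 0.3118 F [ 0.3 -0.5 -0.7] rot [ 0.01 -0.02  0.52] d [ 0.92 -0.01  0.66]
t 12.38 at [ 0.5599 -0.018   0.0599] yaw 0.3118 F [ 0.3 -0.5 -0.7] rot [ 0.01 -0.02  0.69] d [ 1.03 -0.01  0.66]
t 12.38 at [ 0.5599 -0.018   0.0599] yaw 0.3118 F [ 0.3 -0.5 -0.7] rot [ 0.01 -0.02  0.86] d [ 1.13 -0.01  0.66]
t 12.38 at [ 0.5599 -0.018   0.0599] yaw 0.3118 F [ 0.3 -0.5 -0.7] rot [ 0.01 -0.02  1.03] d [ 1.24 -0.01  0.66]
t 12.38 at [ 0.5599 -0.018   0.0599] yaw 0.3118 F [ 0.3 -0.5 -0.7] rot [ 0.01 -0.02  1.2 ] d [ 1.35 -0.01  0.66]
t 12.38 at [ 0.5599 -0.018   0.0599] yaw 0.3118 F [ 0.3 -0.5 -0.7] rot [ 0.01 -0.02  1.38] d [ 1.45 -0.01  0.66]
```

>>> move_arm(rows="0 0 0 0 0 0.66 0;0 0 0 0.3 0 0.66 0;0 0 0 0.6 0 0.66 0;0 0 0.18 0.71 0 0.66 0;0 0 0.35 0.81 0 0.66 0;0 0 0.52 0.92 0 0.66 0;0 0 0.69 1.03 0 0.66 0;0 0 0.86 1.13 0 0.66 0")

```text
time_s: 13.38
eef_pos: [0.6128, -0.0008, 0.0257]
tool_rot: [-3.142, 0.0, 0.19]
ft_force: [-2.1, -0.1, 0.3]
finger_gap: 0.0855
```

```bash
python3 -c "
from h import *
tube()
s=manip.state();print(bay(s['eef_pos']),s['tool_rot'][2]-YAW,s['ft_force'],s['eef_pos'])
c0=np.array([-.037,-.001]); c1=np.array([0.,.003])
for f in (.6,.7,.8,.9,.95,1):
    c=c0*(1-f)+c1*f; th=.225*(1-f)
    h=tip(c,th,(-.027,.055-.02*(f-.5))); go(h[0],h[1],.027,h[2])
"
```

```text
top tube 0.78 bay [-15.6   0.2]
top tube_right 0.72 bay [  -8.8 -149. ]
scene tube_left 0.63 bay [-42.1 153.7]
scene tube 0.86 bay [-20.4   0.2]
scene tube_right 0.94 bay [  -6.6 -142.9]
sil top [-14.  -77.4] [0.037 0.142] th 0.1
[-0.05103275  0.05219465] 0.1052501732970986 [ 0.16031384  0.09067779 -1.62111652] [ 0.61267264 -0.00088166  0.02567035]
t 13.82 at [ 0.6127 -0.0009  0.0257] yaw 0.1913 F [ 0.2  0.1 -1.6] rot [ 0.   -0.    0.11] d [ 0.09  0.02 -0.03]
t 13.82 at [ 0.6127 -0.0009  0.0257] yaw 0.1913 F [ 0.2  0.1 -1.6] rot [ 0.   -0.    0.27] d [ 0.19  0.05 -0.03]
t 13.82 at [ 0.6127 -0.0009  0.0257] yaw 0.1913 F [ 0.2  0.1 -1.6] rot [ 0.   -0.    0.43] d [ 0.28  0.08 -0.03]
t 13.82 at [ 0.6127 -0.0009  0.0257] yaw 0.1913 F [ 0.2  0.1 -1.6] rot [ 0.   -0.    0.59] d [ 0.38  0.1  -0.03]
t 13.82 at [ 0.6127 -0.0009  0.0257] yaw 0.1913 F [ 0.2  0.1 -1.6] rot [ 0.   -0.    0.67] d [ 0.42  0.12 -0.03]
t 13.82 at [ 0.6127 -0.0009  0.0257] yaw 0.1913 F [ 0.2  0.1 -1.6] rot [ 0.   -0.    0.75] d [ 0.47  0.13 -0.03]
```

>>> move_arm(rows="0 0 0.11 0.09 0.02 -0.04 0;0 0 0.27 0.19 0.04 -0.04 0;0 0 0.43 0.28 0.06 -0.04 0;0 0 0.59 0.38 0.08 -0.04 0;0 0 0.67 0.42 0.08 -0.04 0;0 0 0.75 0.46 0.08 -0.04 0;0 0 0.75 0.46 0.08 -0.04 0")

```text
time_s: 14.7
eef_pos: [0.6353, -0.0006, 0.0275]
tool_rot: [3.141, 0.002, 0.086]
ft_force: [-4.8, -1.3, 1.8]
finger_gap: 0.0856
```

```bash
python3 -c "
from h import *
tube()
s=manip.state();print(bay(s['eef_pos']),s['tool_rot'][2]-YAW,s['ft_force'],s['eef_pos'])
"
```

```text
top tube_left 0.6 bay [ -8.8 138.7]
top tube 0.69 bay [ 3.4 -3.3]
top tube_right 0.62 bay [  -3.9 -148.7]
scene tube_left 0.86 bay [ -9.1 149.4]
scene tube 0.82 bay [-4.4  1.9]
scene tube_right 0.55 bay [  -1.5 -148.5]
sil top [ -4.5 -84.1] [0.042 0.141] th 0.027
[-0.02845962  0.05054014] 0.00041966821723091186 [-5.13282325 -0.41158638  3.40260195] [ 6.35304459e-01 -5.91155846e-04  2.75040944e-02]
```

>>> move_arm(rows="0 0 0 0.03 0 0 0;0 0 0 0.06 0 0 0;0 0 0 0.09 0 0 0;0 0 0 0.09 0 0 0")

```text
time_s: 15.65
eef_pos: [0.6352, -0.0006, 0.0275]
tool_rot: [-3.141, 0.012, 0.087]
ft_force: [-18.3, -3.4, 13.9]
finger_gap: 0.0855
```

```bash
python3 -c "
from h import *
tube()
s=manip.state();print(bay(s['eef_pos']),s['tool_rot'][2]-YAW,s['ft_force'],s['wrist_torque'])
"
```

```text
top tube_left 0.92 bay [ -4.7 141.3]
top tube 0.93 bay [-1.1 -4.6]
scene tube_left 0.81 bay [ -6.8 151. ]
scene tube 0.68 bay [-0.2 -2.8]
scene tube_right 0.81 bay [  -5.1 -144.3]
sil top [ -5.6 -84. ] [0.041 0.137] th -0.0
[-0.02857294  0.05054632] 0.0006809364735174961 [-18.07814387  -3.09159689  12.15312378] [-0.61149036  2.50393821 -0.29630626]
```

The tube is against the stop: 18 N with no further movement. I release and back off for an unobstructed look.

>>> move_arm(rows="0 0 0 -0.3 0 0 0;0 0 0 -0.8 0 0 0;0 0 0 -1.2 0 -0.5 0;0 0 0 -1.6 0 -1.5 0;0 0 0 -2.4 0.5 -2.5 0;0 0 0 -3.2 0.5 -3.5 0;0 0 0 -4.2 0.5 -4 0;0 0 0 -5 0.5 -4 0")

```text
time_s: 17.1
eef_pos: [0.3954, -0.0475, 0.2315]
tool_rot: [3.137, -0.01, 0.087]
ft_force: [-0.5, -1.1, 0.4]
finger_gap: 0.0852
```

```bash
python3 -c "
from h import *
tube()
im=save('top','t5')[:,:,::-1]; 
cv2.imwrite('pics/t5c.png',cv2.resize(im[105:185,150:350],None,fx=4,fy=4,interpolation=cv2.INTER_CUBIC))
for p in ((15,150,.055),(15,-150,.055),(-15,150,.055),(-15,-150,.055),(15,160,.067),(15,-160,.067)):
    q=proj('top',[*world(np.array(p[:2])/1e3),p[2]]); print(p,[round((q[0]-105)*4),round((q[1]-150)*4)])
for l in ('strap','stepblock'):
  for r in manip.landmark_of('top',l)[:1]: print(l,ray('top',r['centre'],.025))
"
```

```text
top tube_left 0.66 bay [ -5.1 138.5]
top tube 0.76 bay [-1.3 -3.6]
top tube_right 0.85 bay [  -7.1 -151.8]
scene tube_left 0.78 bay [-11.3 148.6]
scene tube_right 0.72 bay [  -4.3 -146.6]
sil top [-6.2 -2.5] [0.04 0.3 ] th 0.004
(15, 150, 0.055) [158, 118]
(15, -150, 0.055) [118, 634]
(-15, 150, 0.055) [208, 120]
(-15, -150, 0.055) [168, 639]
(15, 160, 0.067) [153, 96]
(15, -160, 0.067) [111, 653]
strap [ 0.49028681 -0.18322639  0.025     ]
stepblock [ 0.50296919 -0.26211977  0.025     ]
```

View pics/t5c.png

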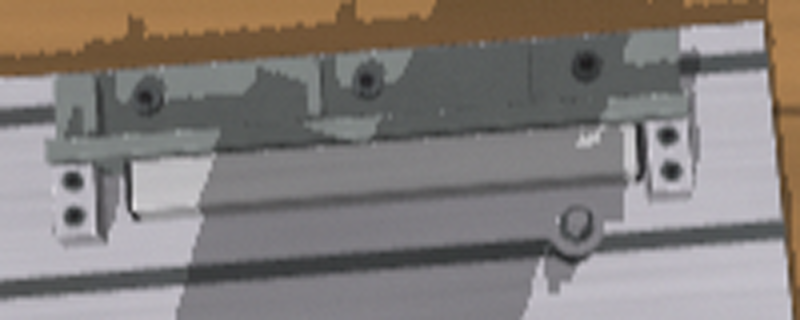

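The crop shows the tube flush under the fence lip at both ends (126,160) and (640,122), between the end blocks. The strap and step block were never approached. The silhouette gives 0.004 rad of angle and y of about -3 mm, so I hand the job in.

```bash
python3 -c "
from rig import manip
print(manip.close_job(), manip.state()['time_s'])"
```

```text
the job is handed in; nothing more can be done
the job is handed in; nothing more can be done
```

The tube is in the bay against the back fence, and I handed the job in at about 17.5 s on the robot's clock. No verdict is reported.

**What I did:**
- I turned and pushed the tube with both open fingertips on its near face.
- I slid its right end in behind the post by pushing on the left end with the closed fingers. At that point `tube_right` was about 45 mm past the post and `tube_left` was still about 65 mm in front of the bay's middle line.
- I swung the left end in and pressed the tube to the fence with about 18 N, where it stopped moving. Then I backed the hand off to 0.23 m height.

**Last checks:**
- **Position:** the picture shows the tube flush along the fence between the blocks. The silhouette gives an angle of about 0.004 rad and an offset along the fence of about -3 mm.
- **Disagreement:** the network points put the ends at bay x of -4 to -11 mm, outside the 4 mm limit. My bay origin seems about 2.5 mm too deep, judging by where the fingers stopped. That covers only part of the gap; I put the rest down to detector noise and relied on the hard stop and the picture.
- **Bystanders:** I never moved near the strap, step block or bowl. The step block's position agreed with the start. The strap's differed by about 13 mm from its only earlier reading, which came from the other camera. The bowl was not re-measured.

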